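# Turn the askew barrel eye home with a bar

### The job

The three steel barrel eyes on the wooden hanging board should all have their loops facing straight across the board, but one is not screwed home and stands askew. Take the wooden-handled bar from the black mat, slide it through the loop of the askew eye and use it as a lever to turn that eye clockwise (seen from above) until its loop faces straight across the board like its two neighbours. Then draw the bar out and lay it back on the mat.

Things in the scene. Friction and masses are not known exactly. Their poses are not given: they have to be found in the camera images.
- bar: Turning bar, about 0.09 kg, lying on the mat: square light-wood handle 24 x 24 x 80 mm, with a round aluminium rod 12 mm thick sticking 110 mm out of one end. Origin: middle of the handle, on the bar's axis, 12 mm above the mat as it lies; x runs along the bar to the rod's tip, 150 mm from the origin. Balance point 29 mm from the origin towards the tip.
- eye_loop (a point): Centre of the hole of the askew eye, 60 mm above the table. Its loop is a steel tube 40 mm across, 26 mm deep, with a 24 mm hole right through, level; x lies along the hole, z up; either end may be entered. It turns about the vertical through this point. It is one of three alike, 85 mm apart along a fixed flat board 270 x 85 x 20 mm; the other two are fixed and face straight across it.
- eye (a joint): Turn of the askew eye, rad, growing clockwise seen from above; 0 = hole straight across the board, square to its long sides. Starts at -0.9 to -0.55, stops at -1.5 and 0.9, none at 0. Stays where left; takes 0.15 N m to turn. The bar has play: it swings about 0.4 rad from the hole's direction before it bites; then the eye follows, lagging the bar by that angle.
- mat: Flat black rubber mat fixed on the table, 240 mm (its x) by 220 mm (its y), 4 mm thick; the origin is the centre of its underside.
Not all that is in view belongs to the job. What is shaped like the bar but purple or red is not meant.

How it is judged:
By the outcome, as a careful person would: the job done as asked, in the order asked, and still so for the second after the job is handed in, with the robot touching nothing.
It also fails if it takes over 58 s, if anything falls off the work surface, if the arm or the gripper's body presses on something with over 40 N, if the wrist force passes 120 N, or if a joint passes its speed limit or range.

### The arm

A 6-joint arm with a two-finger parallel gripper is mounted at the origin on the work surface. World frame = base frame: x ahead of the robot, y to its left, z up, the work surface at z = 0. Lengths are in m, angles in rad, forces in N, time in s.
With the tool pointing down it reaches from about 0.3 to 0.775 m from the base axis. Payload 14.6 kg.
Tool frame: the origin (TCP) lies between the finger pads; the fingertips stand 8 mm ahead of it and the grasp point (between the pads) lies 11 mm behind it; x points along the fingers, y is the direction in which the jaws open and shut, and the axes are right-handed (so a half turn about x gives the same grasp; the last joint's range is limited). The gripper opens to 94 mm and grips with 3 to 60 N. Pads are 16 mm wide; open, the fingers measure 119 mm over their backs; the gripper's body (75 mm by 177 mm) begins 78 mm behind the grasp point.
Start: joints at [-1.376, 0.3, 1.521, -0, 1.321, -0.067], TCP at [0.142, -0.531, 0.213] pointing down, gripper open.
Joint ranges: [-3.03, 3.03], [-0.79, 2.21], [0.23, 2.52], [-1.04, 4.18], [0, 3.07], [-2.55, 2.55]. Speed limits (rad/s): [2.22, 2.22, 2.57, 3.14, 3.14, 3.14].

### API

Orientations are given as [roll, pitch, yaw] about the fixed x, y, z axes, in that order (R = Rz(yaw) Ry(pitch) Rx(roll)).
In Python, from station import ctrl gives the robot as it stands.
- The arm moves only by the shell command python3 -m creep 'ROWS' [FORCE]. ROWS is a JSON object of lists of equal length, an entry for each row: "hand": the closure, from -1 (fully open) to 1 (shut); "slide": the shift along the tool's x, y, z in m, a list of three; "spin": the turn about the tool's x in degrees. A call has 1 to 12 rows; each row is the pose to reach, as a shift and turn from the pose commanded when the call began, along the tool's axes at that moment; what a row does not reach only later rows make up. A row lasts 1/12 s, in which the tool goes at most 41.7 mm and 7.16 degrees, less where a joint would pass 70% of its speed; a pose out of reach is approached as far as the arm can. A call with a gripper value outside its range is refused whole. The fingers move at their own pace and stop on an object; FORCE is the grip in N (left out, the last holds). Time passes only in rows, so rows that repeat a pose let the fingers close. It gives the time, the measured TCP pose, the force and the opening at its end, in the units of the state.
- ctrl.get_obs(): the state, without advancing time (a new reading comes with each control period).
- ctrl.camera(name): name is "scene" or "top" or "wrist"; returns the picture (384x512x3 uint8, red, green, blue); there is no depth.
- ctrl.calibration(name): a dict with "K" (3x3 intrinsics, pixels), "k1" (the pictures are not rectified: a ray, as slopes to the right and down, at radius r is drawn at 1 + k1 r^2 times it, then the intrinsics apply), "R" (3x3) and "t" (3): a world point X has camera coordinates R X + t. Camera axes: x right, y down, z forward; pixel columns grow to the right and rows downward; lengths in m; the calibration is good to about 2 mm. A picture is of the moment at which its call begins: read the wrist's pose just before it. calibration takes no time and is no camera call; for the wrist camera it gives the pose at the moment of the call.
- ctrl.hand_in(): hands the job in, once; it reports no verdict.
The state is a dict: "time_s": time; "qpos": joint angles; "joint_vel": joint speeds; "tau": joint torques, N m; "ee_pos": TCP position; "eef_rot": TCP orientation; "force": force on the tool from outside, world axes, zero at the start; "moment": the same for the moment, N m; "grip_width": finger opening in m.
Only numpy, scipy, OpenCV 4.12 (cv2) and the standard library are available. Lean on these libraries where they do the work, as an engineer would, in place of code of your own. Each camera call takes 0.05 s, during which the arm holds its last target.

## Working session

There is one attempt and no reset: what is moved stays moved. The work goes in short steps, Python scripts to look and compute and a shell command to move; the robot and the scene stay as the last step left them, time stands still between calls to the robot, and variables do not carry over. Pictures are saved under pics/ and viewed, and the job is handed in when it is done.

```bash
mkdir -p pics; ls
python3 - <<'E'
from station import ctrl
import cv2
for n in ["scene","top","wrist"]:
    im=ctrl.camera(n); cv2.imwrite(f"pics/{n}0.png",im[:,:,::-1]); c=ctrl.calibration(n); print(n,c)
print(ctrl.get_obs())
E
```

```text
pics
scene {'K': array([[410.4065825 ,   0.        , 254.64647672],
       [  0.        , 410.4065825 , 190.3611009 ],
       [  0.        ,   0.        ,   1.        ]]), 'k1': -0.006782699169142645, 'R': array([[-0.79295493,  0.60925801, -0.00521117],
       [ 0.34194253,  0.4379298 , -0.8314402 ],
       [-0.50427948, -0.66107652, -0.55558982]]), 't': array([0.49478398, 0.0223841 , 1.4766363 ])}
top {'K': array([[460.5808732 ,   0.        , 250.6555936 ],
       [  0.        , 460.5808732 , 185.29827312],
       [  0.        ,   0.        ,   1.        ]]), 'k1': 0.054316282350891754, 'R': array([[-0.0292824 , -0.99956898, -0.00209698],
       [-0.98944381,  0.02928353, -0.14192755],
       [ 0.14192778, -0.00208114, -0.98987483]]), 't': array([-0.24931008,  0.45606996,  1.14179029])}
wrist {'K': array([[317.63237053,   0.        , 255.39808391],
       [  0.        , 317.63237053, 193.16246893],
       [  0.        ,   0.        ,   1.        ]]), 'k1': 0.015798280594341543, 'R': array([[ 2.58691830e-01, -9.65959901e-01, -8.59606584e-05],
       [-9.31305719e-01, -2.49434782e-01,  2.65427858e-01],
       [-2.56414109e-01, -6.85839627e-02, -9.64130720e-01]]), 't': array([-0.54999687, -0.02731771,  0.39061943])}
{'time_s': 0.15, 'qpos': array([-1.37557529e+00,  3.00311886e-01,  1.52142899e+00, -2.91584462e-05,
        1.32068052e+00, -6.66069733e-02]), 'joint_vel': array([ 0.00263339, -0.00202084, -0.00074549,  0.00224572,  0.00086335,
       -0.00066253]), 'tau': array([-6.57056789e-04, -5.31960797e+01, -3.52821457e+01,  7.07624503e-02,
        2.36076739e-02, -7.67168899e-05]), 'ee_pos': array([ 0.14231594, -0.53107667,  0.213038  ]), 'eef_rot': array([-1.60333429,  1.56996711,  1.8000936 ]), 'force': array([-0.1070629 ,  1.1067129 ,  0.35707162]), 'moment': array([-0.06532653, -0.00445356, -0.01483372]), 'grip_width': 0.09435465901048301}
```

View pics/scene0.png

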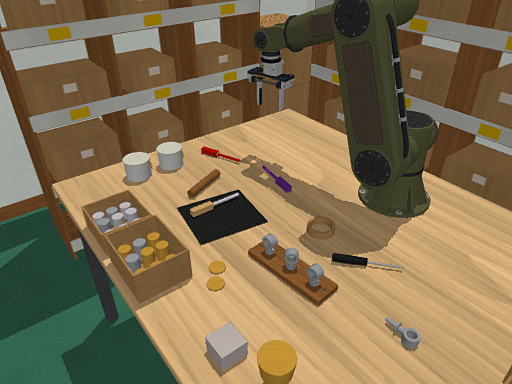

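View pics/top0.png

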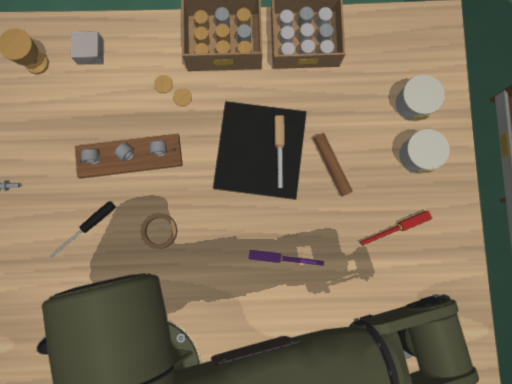

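View pics/wrist0.png

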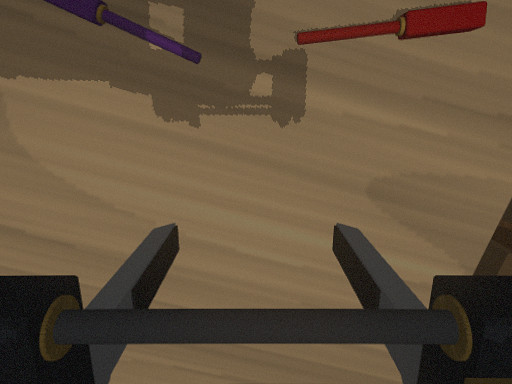

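The scene and top views show the bar on the mat, with the handle near top pixel (279,130) and the tip near (281,186). The board with the eyes is near (128,155). I'll measure both.

```bash
cat > h.py <<'E'
import numpy as np, cv2
from station import ctrl
def ray(c,px):
    px=np.atleast_2d(np.float64(px)); K=c["K"]
    d=np.c_[(px[:,0]-K[0,2])/K[0,0],(px[:,1]-K[1,2])/K[1,1]]
    rd=np.linalg.norm(d,axis=1); r=rd.copy()
    for _ in range(20): r=rd/(1+c["k1"]*r*r)
    s=np.where(rd>0,r/np.maximum(rd,1e-12),1)
    v=np.c_[d*s[:,None],np.ones(len(d))]@c["R"]
    return -c["R"].T@c["t"], v
def onplane(c,px,z):
    o,v=ray(c,px); return o+v*((z-o[2])/v[:,2])[:,None]
def proj(c,X):
    p=np.atleast_2d(X)@c["R"].T+c["t"]; u=p[:,:2]/p[:,2:]
    u=u*(1+c["k1"]*(u**2).sum(1))[:,None]
    return u*[c["K"][0,0],c["K"][1,1]]+[c["K"][0,2],c["K"][1,2]]
E
python3 - <<'E'
from h import *
im=cv2.imread("pics/top0.png"); c=ctrl.calibration("top")
a=cv2.resize(im[90:205,60:325],None,fx=3,fy=3,interpolation=cv2.INTER_CUBIC); cv2.imwrite("pics/topz.png",a)
s=cv2.imread("pics/scene0.png")
cv2.imwrite("pics/scz.png",cv2.resize(s[180:310,170:345],None,fx=4,fy=4,interpolation=cv2.INTER_CUBIC))
# mat
g=im.max(2); m=np.uint8(g<40)*255; m[:, :200]=0; m[:,320:]=0;m[:95]=0;m[205:]=0
cs,_=cv2.findContours(m,cv2.RETR_EXTERNAL,cv2.CHAIN_APPROX_NONE); k=max(cs,key=cv2.contourArea)
q=cv2.boxPoints(cv2.minAreaRect(k)); print("mat px",q); P=onplane(c,q,.004); print(P,P.mean(0))
hsv=cv2.cvtColor(im,cv2.COLOR_BGR2HSV)
roi=np.zeros(g.shape,np.uint8); cv2.fillConvexPoly(roi,np.int32((q-q.mean(0))*.93+q.mean(0)),255)
nb=(g>70)&(roi>0); h=nb&(hsv[:,:,1]>80); r=nb&(hsv[:,:,1]<=60)
for nm,M,z in(("handle",h,.028),("rod",r,.020)):
    k=max(cv2.findContours(np.uint8(M)*255,cv2.RETR_EXTERNAL,cv2.CHAIN_APPROX_NONE)[0],key=cv2.contourArea)
    rr=cv2.minAreaRect(k); b=cv2.boxPoints(rr); P=onplane(c,b,z); print(nm,rr,P.round(4).tolist(),P.mean(0))
E
```

```text
mat px [[213.96927 187.24617]
 [224.63081 101.95388]
 [305.2462  112.03081]
 [294.58466 197.32309]]
[[ 0.45028719 -0.16686     0.004     ]
 [ 0.67982879 -0.19967928  0.004     ]
 [ 0.64549207 -0.41391132  0.004     ]
 [ 0.41764547 -0.37590121  0.004     ]] [ 0.54831338 -0.28908795  0.004     ]
handle ((279.0, 131.0), (32.0, 10.0), 90.0) [[0.6327, -0.329, 0.028], [0.6319, -0.3551, 0.028], [0.5466, -0.3518, 0.028], [0.5474, -0.3259, 0.028]] [ 0.58968629 -0.34046051  0.028     ]
rod ((279.5, 167.0), (40.0, 5.0), 90.0) [[0.549, -0.3342, 0.02], [0.5486, -0.3472, 0.02], [0.4435, -0.3432, 0.02], [0.4439, -0.3303, 0.02]] [ 0.49624768 -0.33871996  0.02      ]
```

View pics/topz.png

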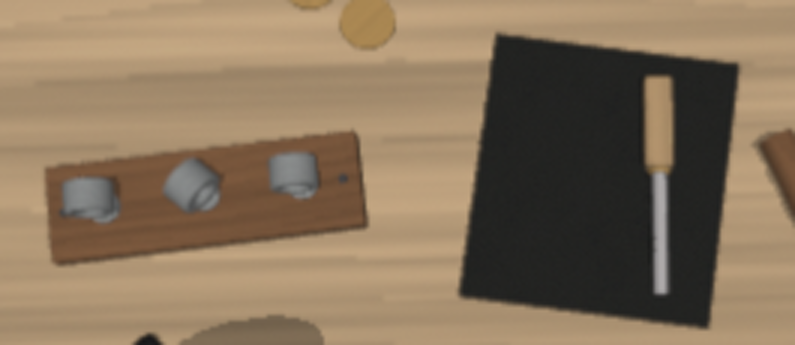

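View pics/scz.png

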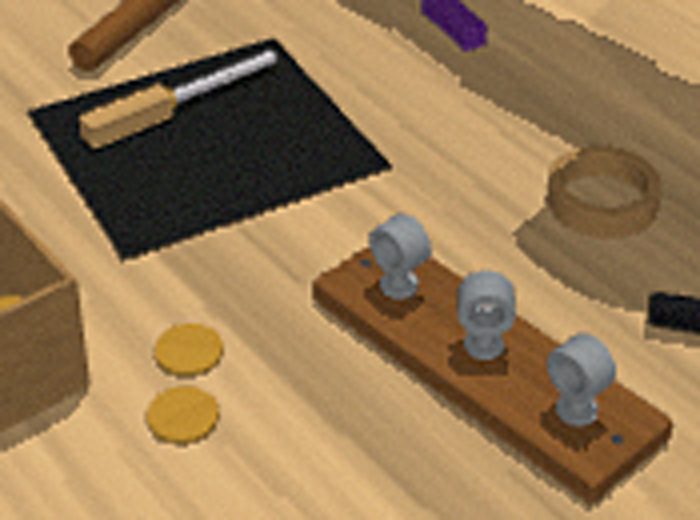

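The middle eye is the askew one. In the zoomed top view its hole opens towards the lower right, while its neighbours face straight down. Next I'll measure the board, the eyes and the tool axes.

```bash
cat > eyes.py <<'E'
from h import *
import sys
def eyes(im,c,verbose=True):
    hsv=cv2.cvtColor(im,cv2.COLOR_BGR2HSV); H,S,V=cv2.split(hsv)
    br=np.uint8((S>110)&(V<150))*255
    gy=np.uint8((S<70)&(V>50))*255
    roi=np.zeros_like(br); roi[125:190,65:195]=255
    u=cv2.morphologyEx((br|gy)&roi,cv2.MORPH_CLOSE,np.ones((3,3),np.uint8))
    k=max(cv2.findContours(br&roi,cv2.RETR_EXTERNAL,cv2.CHAIN_APPROX_NONE)[0],key=cv2.contourArea)
    q=cv2.boxPoints(cv2.minAreaRect(k)); 
    print("board px",q.tolist()); P=onplane(c,q,.02); print(P.round(4).tolist(),P.mean(0), [np.linalg.norm(P[i]-P[i-1]) for i in range(4)])
    bm=np.zeros_like(br); cv2.fillConvexPoly(bm,np.int32(q),255)
    n,l,st,ce=cv2.connectedComponentsWithStats(gy&bm)
    for i in range(1,n):
        if st[i,4]>60:
            ys,xs=np.where(l==i); rr=cv2.minAreaRect(np.float32(np.c_[xs,ys])); print("eye",ce[i],st[i],rr, onplane(c,ce[i],.063))
if __name__=="__main__":
    eyes(cv2.imread("pics/top0.png"),ctrl.calibration("top"))
    from scipy.spatial.transform import Rotation as Ro
    print(Ro.from_euler("xyz",ctrl.get_obs()["eef_rot"]).as_matrix().round(4))
E
python3 eyes.py
python3 - <<'E'
import cv2
im=cv2.imread("pics/top0.png")
cv2.imwrite("pics/topz2.png",cv2.resize(im[128:183,70:190],None,fx=6,fy=6,interpolation=cv2.INTER_CUBIC))
E
```

```text
board px [[73.59366607666016, 145.89773559570312], [177.81991577148438, 133.26425170898438], [181.64254760742188, 164.8009033203125], [77.41629028320312, 177.43438720703125]]
[[0.5668, 0.1924, 0.02], [0.5933, -0.0764, 0.02], [0.5092, -0.0856, 0.02], [0.4838, 0.1809, 0.02]] [0.53827345 0.05284821 0.02      ] [np.float64(0.0838277011396088), np.float64(0.27010940911227993), np.float64(0.0845803401298685), np.float64(0.26766030432550014)]
eye [157.57207207 147.67117117] [149 141  17  15 222] ((157.0, 148.0), (14.0, 16.0), 90.0) [[ 0.54623184 -0.03221576  0.063     ]]
eye [123.78515625 151.76171875] [114 143  19  18 256] ((124.29267883300781, 152.1341552734375), (18.11615753173828, 16.398244857788086), 38.65980911254883) [[0.53810922 0.05178184 0.063     ]]
eye [ 89.75396825 156.0515873 ] [ 80 149  20  16 252] ((89.5, 156.5), (15.0, 19.0), 90.0) [[0.52949578 0.13565275 0.063     ]]
[[-2.000e-04  2.589e-01 -9.659e-01]
 [ 8.000e-04 -9.659e-01 -2.589e-01]
 [-1.000e+00 -8.000e-04 -0.000e+00]]
```

View pics/topz2.png

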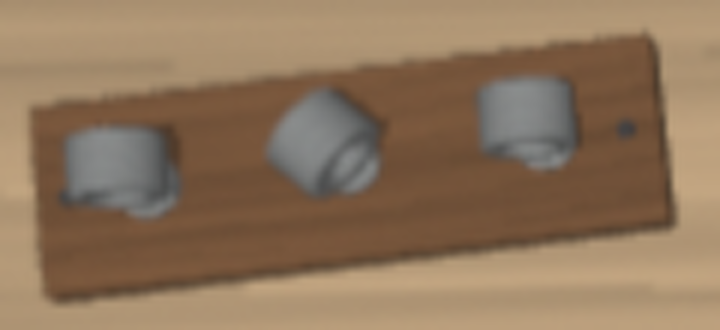

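```bash
python3 -m creep '{"hand":[-1,-1,-1,-1,-1,-1,-1,-1,-1,-1,-1,-1],"slide":[[0,-0.006,-0.039],[0,-0.012,-0.078],[0,-0.018,-0.117],[0,-0.024,-0.156],[0,-0.03,-0.195],[0.01,-0.036,-0.234],[0.02,-0.042,-0.273],[0.03,-0.048,-0.312],[0.04,-0.054,-0.351],[0.05,-0.06,-0.39],[0.06,-0.066,-0.43],[0.07,-0.072,-0.469]],"spin":[1,3,4,6,7,9,10,12,13,14,15,16]}' 40
python3 -m creep '{"hand":[-1,-1],"slide":[[0,0,0],[0,0,0]],"spin":[0,0]}'
python3 - <<'E'
from h import *
im=ctrl.camera("wrist"); cv2.imwrite("pics/w1.png",im[:,:,::-1]); c=ctrl.calibration("wrist"); np.save("w1.npy",np.c_[c["R"],c["t"]])
im=ctrl.camera("top"); cv2.imwrite("pics/t1.png",im[:,:,::-1])
print(ctrl.get_obs())
E
```

```text
time_s: 1.15
ee_pos: [0.5783, -0.339, 0.1426]
eef_rot: [-0.537, 1.57, 2.586]
force: [-0.1, -0.6, 0.5]
grip_width: 0.0938
time_s: 1.32
ee_pos: [0.5776, -0.3388, 0.1417]
eef_rot: [-0.553, 1.568, 2.574]
force: [-0.2, -0.2, -0.4]
grip_width: 0.0941
{'time_s': 1.4167, 'qpos': array([-5.88618180e-01,  6.25030848e-01,  1.21664145e+00, -2.05145026e-04,
        1.30023947e+00,  9.99716416e-01]), 'joint_vel': array([-0.0205011 , -0.02091365,  0.00288739, -0.00028611, -0.00074612,
       -0.00051591]), 'tau': array([ 1.90034106e+00, -6.87014079e+01, -3.50084996e+01,  1.05617729e-01,
       -5.86696551e-02,  4.00708476e-02]), 'ee_pos': array([ 0.57617606, -0.34068653,  0.14341919]), 'eef_rot': array([-0.0165207 ,  1.57042094,  3.10758854]), 'force': array([-0.38000258, -0.33103707,  0.00470198]), 'moment': array([-0.02044005, -0.01006763, -0.00896922]), 'grip_width': 0.09443996857538561}
```

View pics/w1.png

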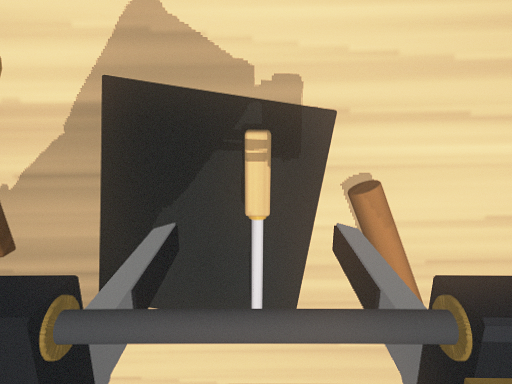

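The wrist view shows the handle from about (257,130) to (257,218), aligned and centred between the fingers. I'll refine the position before going down.

Run:
```python
from h import *
from scipy.spatial.transform import Rotation as Ro
im=cv2.imread("pics/w1.png"); c=ctrl.calibration("wrist")
hsv=cv2.cvtColor(im,cv2.COLOR_BGR2HSV);H,S,V=cv2.split(hsv)
roi=np.zeros_like(V); roi[120:300,225:290]=1
h=np.uint8((S>70)&(V>90)&(roi>0))*255; h[225:]=0
h=cv2.morphologyEx(h,cv2.MORPH_CLOSE,np.ones((15,15),np.uint8))
k=max(cv2.findContours(h,cv2.RETR_EXTERNAL,cv2.CHAIN_APPROX_NONE)[0],key=cv2.contourArea)
x,y,w,hh=cv2.boundingRect(k);print(x,y,w,hh)
print("front end",onplane(c,[[x+w/2,y+hh]],.028),"back end",onplane(c,[[x+w/2,y]],.028))
for r0 in(150,200): 
    xs=np.where(h[r0])[0]; print(xs.min(),xs.max(),onplane(c,[[(xs.min()+xs.max())/2,r0]],.028))
for r0 in(230,300):
    xs=np.where((V[r0]>110)&(S[r0]<80)&(roi[r0]>0))[0]; print(xs.min(),xs.max(),onplane(c,[[(xs.min()+xs.max())/2,r0]],.021))
o=[ctrl.get_obs()]
print(o[0]["ee_pos"],Ro.from_euler("xyz",o[0]["eef_rot"]).as_matrix().round(4))
# gripper midpoint by camera: camera pos
print(-c["R"].T@c["t"])
```

```text
245 130 26 90
front end [[ 0.54800605 -0.34294687  0.028     ]] back end [[ 0.63264254 -0.34425469  0.028     ]]
245 270 [[ 0.6149584 -0.3435316  0.028    ]]
245 269 [[ 0.56798555 -0.34231589  0.028     ]]
252 262 [[ 0.53494603 -0.3418158   0.021     ]]Traceback (most recent call last):
  File "<stdin>", line 14, in <module>
    return umr_minimum(a, axis, None, out, keepdims, initial, where)
ValueError: zero-size array to reduction operation minimum which has no identity
```

```bash
python3 -m creep '{"hand":[-0.4,-0.4,-0.4,-0.4,-0.4,-0.4,-0.4,-0.4],"slide":[[0.02,0.002,0],[0.045,0.002,0],[0.07,0.002,0],[0.09,0.002,0],[0.105,0.002,0],[0.117,0.002,0],[0.126,0.002,0],[0.126,0.002,0]],"spin":[0,0,0,0,0,0,0,0]}'
python3 -m creep '{"hand":[1,1,1,1,1,1,1,1,1,1],"slide":[[0,0,0],[0,0,0],[0,0,0],[0,0,0],[0,0,0],[0,0,0],[0,0,0],[0,0,0],[0,0,0],[0,0,0]],"spin":[0,0,0,0,0,0,0,0,0,0]}' 45
```

```text
time_s: 2.08
ee_pos: [0.5757, -0.3426, 0.0163]
eef_rot: [-0.571, 1.569, 2.552]
force: [0.1, -0.2, -0.1]
grip_width: 0.0658
time_s: 2.92
ee_pos: [0.5768, -0.3423, 0.0176]
eef_rot: [3.073, 1.571, -0.086]
force: [-0.9, 0.8, 3.1]
grip_width: 0.0236
```

```bash
python3 -m creep '{"hand":[1,1,1,1,1,1,1,1,1,1,1,1],"slide":[[-0.01,0,0],[-0.03,0,0],[-0.06,0,0],[-0.09,0,0],[-0.11,-0.015,0],[-0.12,-0.04,-0.005],[-0.12,-0.075,-0.01],[-0.12,-0.11,-0.015],[-0.12,-0.145,-0.02],[-0.12,-0.18,-0.025],[-0.12,-0.215,-0.03],[-0.12,-0.25,-0.035]],"spin":[0,0,0,0,0,0,0,0,0,0,0,0]}'
python3 -m creep '{"hand":[1,1,1,1,1,1,1,1,1,1,1,1],"slide":[[0,-0.03,-0.003],[0,-0.06,-0.006],[0,-0.09,-0.01],[0,-0.12,-0.013],[0,-0.15,-0.017],[0,-0.18,-0.02],[0,-0.21,-0.023],[0,-0.24,-0.026],[0,-0.265,-0.028],[0,-0.28,-0.03],[0,-0.28,-0.03],[0,-0.28,-0.03]],"spin":[-4,-8,-13,-18,-23,-28,-33,-38,-43,-47,-51,-51]}'
python3 - <<'E'
from h import *
for n in("wrist","top","scene"):
    im=ctrl.camera(n); cv2.imwrite(f"pics/{n}2.png",im[:,:,::-1])
print(ctrl.get_obs())
im=cv2.imread("pics/top2.png")
cv2.imwrite("pics/top2z.png",cv2.resize(im[90:200,40:240],None,fx=4,fy=4,interpolation=cv2.INTER_CUBIC))
im=cv2.imread("pics/scene2.png")
cv2.imwrite("pics/scene2z.png",cv2.resize(im[160:310,200:400],None,fx=4,fy=4,interpolation=cv2.INTER_CUBIC))
E
```

```text
time_s: 3.92
ee_pos: [0.616, -0.0913, 0.1381]
eef_rot: [2.804, 1.57, -0.355]
force: [0.2, -1.0, -1.2]
grip_width: 0.0235
time_s: 4.92
ee_pos: [0.6507, 0.1874, 0.1377]
eef_rot: [-0.129, 1.571, -2.393]
force: [0.3, -0.2, -0.5]
grip_width: 0.0234
{'time_s': 5.0667, 'qpos': array([ 2.24157736e-01,  6.47209327e-01,  1.19471779e+00, -8.83205243e-05,
        1.29961419e+00,  9.25298681e-01]), 'joint_vel': array([-0.00497411, -0.0005965 ,  0.00173706,  0.00193824, -0.00184554,
       -0.00190493]), 'tau': array([ 7.17365127e-01, -7.19950032e+01, -3.55253291e+01,  6.43498474e-02,
       -3.05588089e-02, -1.01831546e-01]), 'ee_pos': array([0.65094572, 0.18592481, 0.13772305]), 'eef_rot': array([ 1.46819258,  1.57069694, -0.80372104]), 'force': array([-0.00448427, -0.75158274, -1.02388686]), 'moment': array([-0.05709019, -0.08630815, -0.01723937]), 'grip_width': 0.02356343001371976}
```

View pics/wrist2.png

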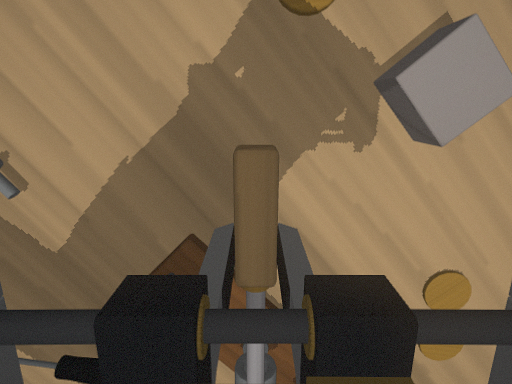

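View pics/top2z.png

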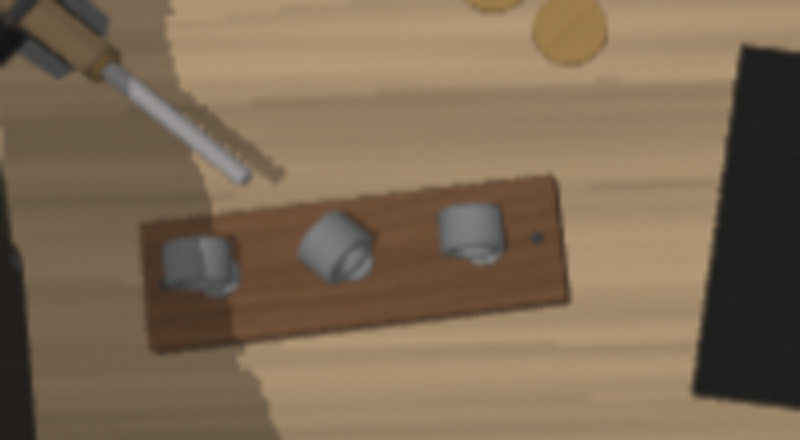

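View pics/scene2z.png

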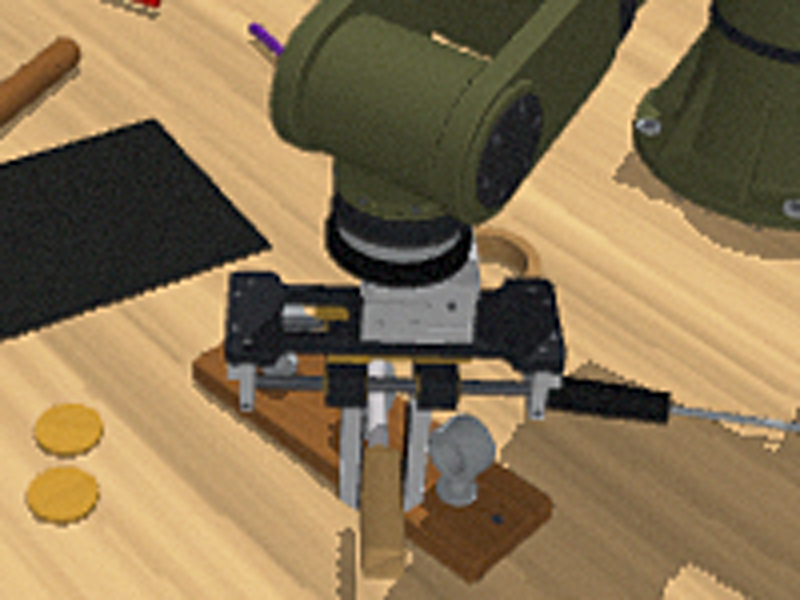

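The wrist view shows the bar firm and straight in the grip. In the top zoom the rod is parallel to the middle eye's tube and aimed at it. I'll lower it to loop height and check the tip.

```bash
python3 -m creep '{"hand":[1,1,1,1,1,1],"slide":[[0.015,0,0],[0.035,0,0],[0.055,0,0],[0.07,0,0],[0.077,0,0],[0.077,0,0]],"spin":[0,0,0,0,0,0]}'
python3 - <<'E'
from h import *
from scipy.spatial.transform import Rotation as Ro
P=[];
for n in("wrist","top"):
    im=ctrl.camera(n); cv2.imwrite(f"pics/{n}3.png",im[:,:,::-1])
o=ctrl.get_obs();print(o["ee_pos"],o["force"]);print(Ro.from_euler("xyz",o["eef_rot"]).as_matrix().round(3))
im=cv2.imread("pics/top3.png")
cv2.imwrite("pics/top3z.png",cv2.resize(im[90:180,40:180],None,fx=5.7,fy=5.7,interpolation=cv2.INTER_CUBIC))
E
```

```text
time_s: 5.57
ee_pos: [0.6503, 0.1857, 0.059]
eef_rot: [-0.637, 1.568, -2.908]
force: [1.1, 0.5, -1.4]
grip_width: 0.0237
[0.65133911 0.18621471 0.06139444] [-0.16030932  0.30241587  0.0380925 ]
[[ 0.001  0.765 -0.644]
 [ 0.    -0.644 -0.765]
 [-1.     0.001 -0.001]]
```

View pics/wrist3.png

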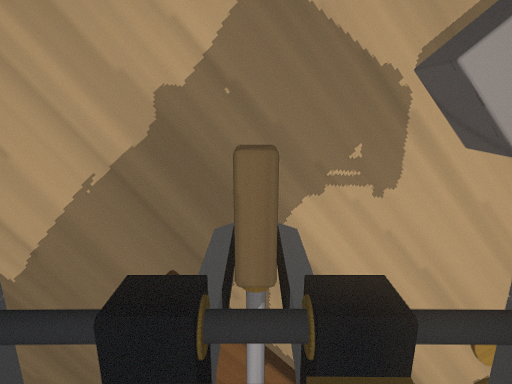

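View pics/top3z.png

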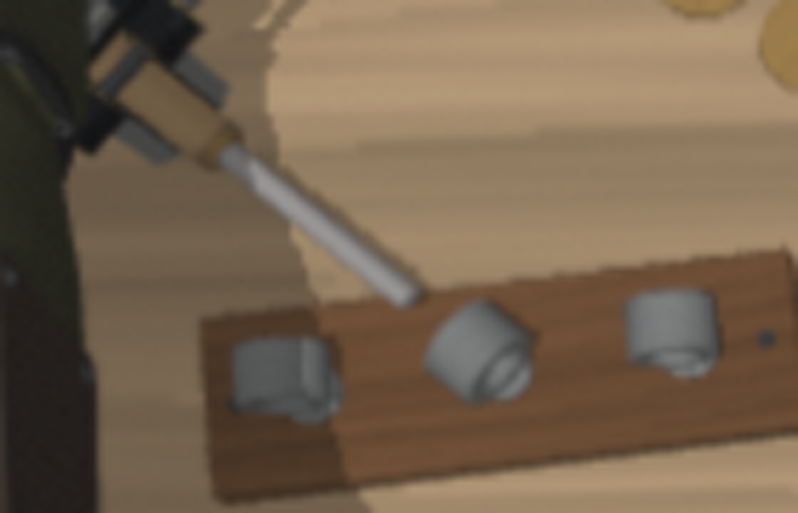

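The rod line extended from the tip at zoom (405,293) meets the tube's mouth near (457,334). The mouth's midpoint is about (457,328), so they agree. I'll slide it in now.

```bash
python3 -m creep '{"hand":[1,1,1,1,1,1,1],"slide":[[0,0,0.005],[0,0,0.012],[0,0,0.019],[0,0,0.026],[0,0,0.033],[0,0,0.04],[0,0,0.04]],"spin":[0,0,0,0,0,0,0]}'
python3 -m creep '{"hand":[1,1,1,1,1,1,1],"slide":[[0,0,0.005],[0,0,0.012],[0,0,0.019],[0,0,0.026],[0,0,0.031],[0,0,0.036],[0,0,0.036]],"spin":[0,0,0,0,0,0,0]}'
python3 - <<'E'
from h import *
for n in("scene","top"):
    im=ctrl.camera(n); cv2.imwrite(f"pics/{n}4.png",im[:,:,::-1])
for _ in range(3): o=ctrl.get_obs();print(o["ee_pos"],o["force"])
im=cv2.imread("pics/top4.png")
cv2.imwrite("pics/top4z.png",cv2.resize(im[90:180,40:180],None,fx=5.7,fy=5.7,interpolation=cv2.INTER_CUBIC))
im=cv2.imread("pics/scene4.png")
cv2.imwrite("pics/scene4z.png",cv2.resize(im[180:310,220:360],None,fx=4.5,fy=4.5,interpolation=cv2.INTER_CUBIC))
E
```

```text
time_s: 6.25
ee_pos: [0.6246, 0.1547, 0.0606]
eef_rot: [-0.332, 1.571, -2.601]
force: [0.5, -0.2, -0.5]
grip_width: 0.0236
time_s: 6.83
ee_pos: [0.6016, 0.1276, 0.0605]
eef_rot: [-0.646, 1.571, -2.916]
force: [-0.7, -0.0, -1.1]
grip_width: 0.0238
[0.60212228 0.12818236 0.0605829 ] [ 0.12504602  0.25852882 -0.55680584]
[0.60212228 0.12818236 0.0605829 ] [ 0.12504602  0.25852882 -0.55680584]
[0.60212228 0.12818236 0.0605829 ] [ 0.12504602  0.25852882 -0.55680584]
```

View pics/top4z.png

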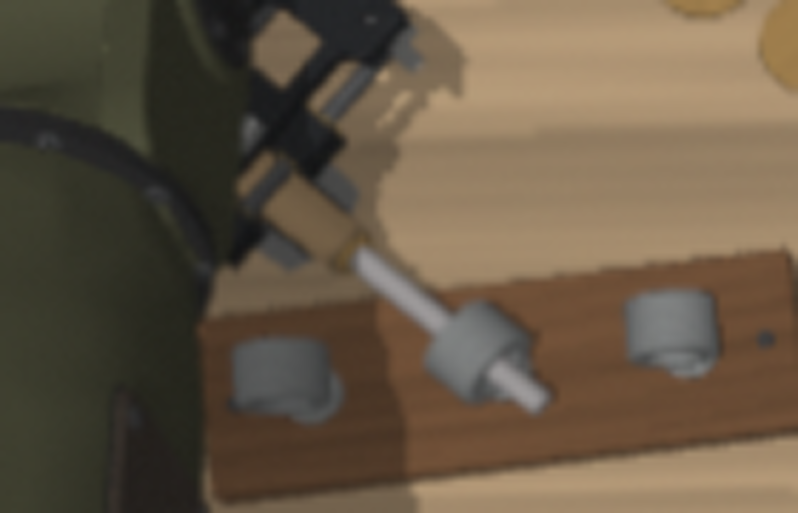

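View pics/scene4z.png

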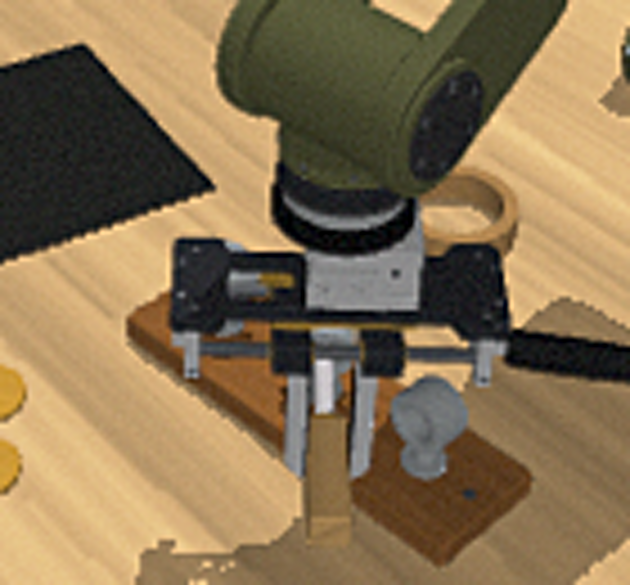

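The rod is through the loop, with its tip visible past the far side at (545,400), and there is almost no force. I'll swing it clockwise about the eye, at a radius of about 99 mm.

```bash
python3 -m creep '{"hand":[1,1,1,1,1,1,1,1,1,1,1,1],"slide":[[0,0.0052,0.0001],[0,0.0104,0.0005],[0,0.0155,0.0012],[0,0.0207,0.0022],[0,0.0257,0.0034],[0,0.0307,0.0049],[0,0.0356,0.0066],[0,0.0404,0.0086],[0,0.0451,0.0108],[0,0.0497,0.0133],[0,0.0541,0.016],[0,0.0584,0.019]],"spin":[3,6,9,12,15,18,21,24,27,30,33,36]}'
python3 -m creep '{"hand":[1,1,1,1,1,1],"slide":[[0,0.0052,0.0001],[0,0.0104,0.0005],[0,0.0155,0.0012],[0,0.0207,0.0022],[0,0.0257,0.0034],[0,0.0257,0.0034]],"spin":[3,6,9,12,15,15]}'
python3 - <<'E'
from h import *
from scipy.spatial.transform import Rotation as Ro
for n in("scene","top"):
    im=ctrl.camera(n); cv2.imwrite(f"pics/{n}5.png",im[:,:,::-1])
o=ctrl.get_obs();print(o["ee_pos"],o["force"],o["moment"]);print(Ro.from_euler("xyz",o["eef_rot"]).as_matrix().round(3))
im=cv2.imread("pics/top5.png")
cv2.imwrite("pics/top5z.png",cv2.resize(im[90:180,60:200],None,fx=5.7,fy=5.7,interpolation=cv2.INTER_CUBIC))
E
```

```text
time_s: 7.93
ee_pos: [0.6347, 0.0767, 0.0604]
eef_rot: [-1.574, 1.57, 1.81]
force: [-1.3, 4.0, -0.1]
grip_width: 0.0238
time_s: 8.43
ee_pos: [0.6374, 0.0506, 0.0602]
eef_rot: [-0.975, 1.57, 2.146]
force: [-1.3, 5.5, -1.0]
grip_width: 0.0238
[0.63749242 0.05114069 0.06030794] [-0.87826179  4.01314934 -1.39251569] [ 0.87074543  0.19697367 -0.29940493]
[[-0.    -0.016 -1.   ]
 [ 0.001 -1.     0.016]
 [-1.    -0.001  0.   ]]
```

View pics/top5z.png

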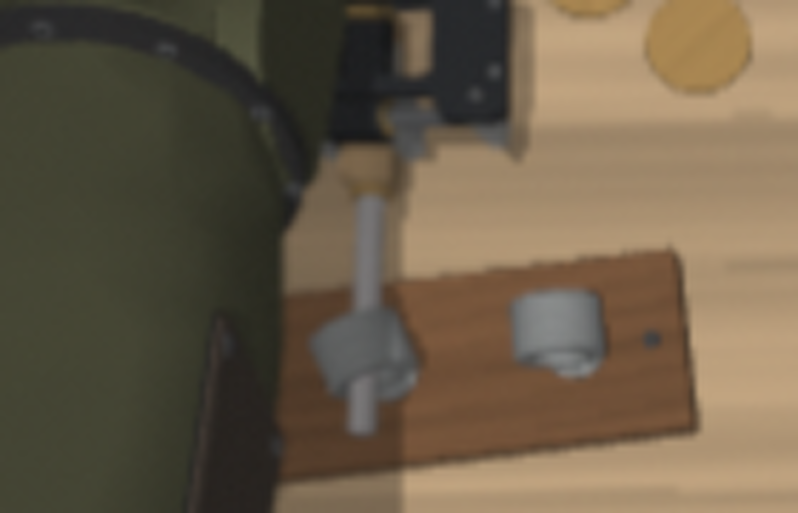

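View pics/scene5.png

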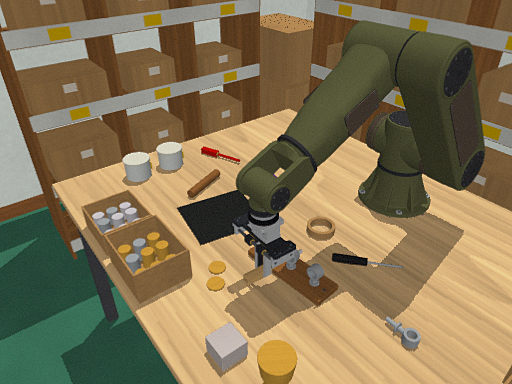

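The eye is following. Its far edge slopes about 20° at (315–400, 345–305), against about 5° on the neighbour at (515–600, 297–290), so it needs roughly 15–17° more. I'll add 12° and look again.

```bash
python3 -m creep '{"hand":[1,1,1,1,1,1],"slide":[[0,0.0035,0.0001],[0,0.0069,0.0002],[0,0.0104,0.0005],[0,0.0155,0.0012],[0,0.0207,0.0022],[0,0.0207,0.0022]],"spin":[2,4,6,9,12,12]}'
python3 - <<'E'
from h import *
for n in("scene","top"):
    im=ctrl.camera(n); cv2.imwrite(f"pics/{n}6.png",im[:,:,::-1])
o=ctrl.get_obs();print(o["ee_pos"],o["force"],o["moment"],o["grip_width"])
im=cv2.imread("pics/top6.png")
cv2.imwrite("pics/top6z.png",cv2.resize(im[125:180,100:190],None,fx=8,fy=8,interpolation=cv2.INTER_CUBIC))
E
```

```text
time_s: 9.03
ee_pos: [0.6348, 0.0302, 0.0603]
eef_rot: [-0.889, 1.57, 2.024]
force: [-1.9, 6.4, -0.9]
grip_width: 0.0236
[0.63487761 0.03068102 0.06032036] [-2.61129681  6.6905831  -1.02978478] [ 1.18259705  0.2941249  -0.42491934] 0.023565934855681862
```

View pics/top6z.png

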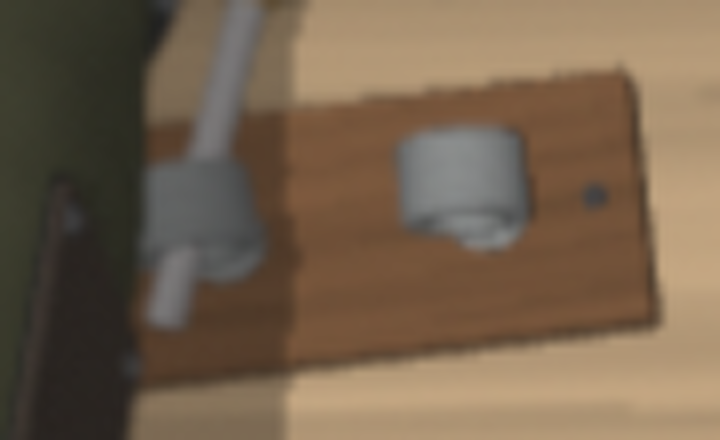

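```bash
python3 -m creep '{"hand":[1,1,1,1],"slide":[[0,0.0043,0.0001],[0,0.0078,0.0003],[0,0.0078,0.0003],[0,0.0078,0.0003]],"spin":[2.5,4.5,4.5,4.5]}'
python3 - <<'E'
from h import *
im=ctrl.camera("top"); cv2.imwrite("pics/top7.png",im[:,:,::-1])
o=ctrl.get_obs();print(o["ee_pos"],o["force"],o["moment"])
E
python3 -m creep '{"hand":[1,1,1,1,1,1,1,1],"slide":[[0,-0.0052,0.0001],[0,-0.0104,0.0005],[0,-0.0155,0.0012],[0,-0.0207,0.0022],[0,-0.0257,0.0034],[0,-0.0307,0.0049],[0,-0.0372,0.0073],[0,-0.0372,0.0073]],"spin":[-3,-6,-9,-12,-15,-18,-22,-22]}'
python3 - <<'E'
from h import *
from scipy.spatial.transform import Rotation as Ro
for n in("scene","top"):
    im=ctrl.camera(n); cv2.imwrite(f"pics/{n}8.png",im[:,:,::-1])
o=ctrl.get_obs();print(o["ee_pos"],o["force"],o["moment"]);print(Ro.from_euler("xyz",o["eef_rot"]).as_matrix().round(3))
A=[cv2.resize(cv2.imread(f"pics/top{i}.png")[125:180,100:190],None,fx=8,fy=5.4*8/5.4,interpolation=cv2.INTER_CUBIC)[:300] for i in(7,8)]
cv2.imwrite("pics/cmp78.png",np.vstack(A))
E
```

```text
time_s: 9.47
ee_pos: [0.6328, 0.0233, 0.0603]
eef_rot: [-0.92, 1.57, 1.918]
force: [-1.7, 6.8, -1.2]
grip_width: 0.0235
[0.63283157 0.02332774 0.06031481] [-1.47136499  6.16246341 -1.42731357] [ 1.18525841  0.23024667 -0.40927614]
time_s: 10.18
ee_pos: [0.6372, 0.0611, 0.0604]
eef_rot: [2.488, 1.571, -0.569]
force: [0.1, 0.3, -1.4]
grip_width: 0.0238
[0.63726089 0.06002699 0.06044803] [-0.226349    0.88971844 -1.1238882 ] [ 0.04665021 -0.01549869  0.00101633]
[[ 0.     0.078 -0.997]
 [-0.    -0.997 -0.078]
 [-1.     0.    -0.   ]]
```

View pics/cmp78.png

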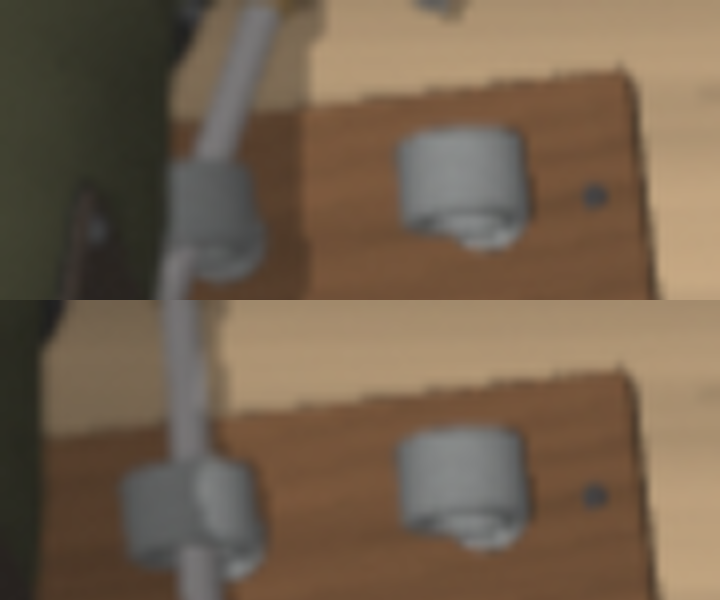

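The bar now hangs free in the hole, with no moment on the wrist. The loop is nearly square but may still be a few degrees short. I'll fit its side edges and compare them with the neighbour's.

```bash
cat > ang.py <<'E'
from h import *
c=ctrl.calibration("top")
def edges(S,x0,x1,rows,thr):
    L=[];Rr=[]
    for r in rows:
        s=S[r,x0:x1]; m=s<thr; i=np.where(m)[0]
        if len(i)<4: continue
        a,b=i.min(),i.max()
        if a>0: L.append((x0+a-1+(s[a-1]-thr)/(s[a-1]-s[a]),r))
        if b<len(s)-1: Rr.append((x0+b+(thr-s[b])/(s[b+1]-s[b]),r))
    return np.array(L),np.array(Rr)
def run(ims):
    im=np.mean(ims,axis=0)
    S=(im.max(2)-im.min(2))/np.maximum(im.max(2),1)
    return S
def yaw(p):
    w=onplane(c,p,.06)[:,:2]; d=w-w.mean(0); u,s,v=np.linalg.svd(d); v=v[0]; v=v*(-1 if v[0]>0 else 1)
    return np.degrees(np.arctan2(v[1],v[0]))%360, s[1]/len(p)**.5
E
python3 - <<'E'
from ang import *
ims=[ctrl.camera("top").astype(float) for _ in range(6)]
np.save("a8.npy",np.mean(ims,0))
S=run(ims)
print((S[138:166,110:138]*100).astype(int))
E
```

```text
[[32 32 32 32 32 32 33 33 32 32 28 13  2  2  2  9 24 32 33 34 34 34 35 36
  36 36 37 39]
 [32 32 32 32 32 33 32 33 33 33 29 14  3  2  2  8 24 35 38 40 42 43 44 46
  47 47 47 48]
 [33 32 33 34 34 35 35 36 36 37 33 14  2  2  2  7 23 43 47 48 49 49 50 50
  50 50 50 50]
 [36 37 38 40 41 41 42 44 46 46 41 15  3  1  2  6 21 44 49 49 50 50 50 50
  50 50 50 50]
 [46 47 47 48 48 47 48 48 49 48 43 17  3  2  2  5 17 43 49 49 50 50 50 50
  50 50 50 50]
 [49 48 49 49 49 49 49 49 49 49 43 19  5  1  2  3 13 39 48 49 50 50 50 50
  50 49 50 50]
 [49 49 49 49 49 48 48 47 45 44 37 17  4  1  1  1  7 23 36 43 46 49 49 50
  49 50 50 50]
 [49 49 49 48 49 47 40 33 25 19 14  7  2  0  0  0  1  5 11 16 25 42 49 50
  50 50 50 50]
 [48 49 48 48 47 35 20 11  5  1  0  1  1  1  1  1  1  1  1  0  5 29 48 50
  50 50 49 50]
 [48 48 49 48 40 18  4  0  1  1  1  1  1  1  1  1  1  1  1  1  1 19 46 50
  50 50 50 50]
 [49 48 48 47 34 11  0  1  1  1  1  1  1  1  1  1  1  1  1  1  1 14 45 49
  50 50 50 50]
 [48 49 48 47 36 12  0  1  1  1  1  1  1  1  1  1  1  1  1  1  0 12 42 49
  50 50 50 50]
 [48 48 48 48 41 15  0  1  1  1 
[... 692 characters left out ...]
8 48 47 42 32 21 16 15 13  7  3  1  2  1  1  0  1  1 10 35 48
  50 50 50 50]
 [48 49 48 48 48 48 48 46 45 44 44 40 20  6  2  1  2  3  4  7 16 35 48 50
  49 50 50 50]
 [49 49 48 48 48 48 49 48 48 48 48 44 24  7  2  2  2  8 25 36 45 48 50 50
  50 50 50 50]
 [48 49 48 48 48 48 48 48 49 48 48 45 27  8  2  1  2 10 37 48 49 49 49 49
  50 50 50 50]
 [48 49 48 48 49 48 48 48 48 48 48 46 30 10  2  2  2  8 36 48 50 49 49 49
  49 50 49 49]
 [48 49 49 48 49 49 48 49 49 48 49 47 31 10  2  2  2  6 32 48 50 49 49 49
  49 49 49 49]
 [48 48 49 48 49 48 48 48 48 48 49 46 31 11  2  2  2  6 32 48 49 49 49 50
  50 49 50 49]
 [48 48 48 48 49 48 48 48 48 48 48 47 35 14  5  4  5 11 39 49 50 50 50 50
  50 50 50 50]]
```

Run:
```python
from ang import *
S=run([np.load("a8.npy")])
im0=[cv2.imread("pics/top0.png").astype(float)]; S0=run(im0)
def rep(nm,S,x0,x1,rl,rr):
    L,_=edges(S,x0,x1,rl,.25); _,R=edges(S,x0,x1,rr,.25)
    print(nm,"L",L[:,0].round(2),yaw(L),"R",R[:,0].round(2),yaw(R))
rep("mid",S,110,138,range(149,157),range(147,153))
rep("right",S,143,175,range(144,152),range(142,149))
rep("left0",S0,75,108,range(152,160),range(150,157))
rep("right0",S0,143,175,range(144,152),range(142,149))
```

```text
mid L [114.47 114.64 114.73 114.77 114.86 115.17 115.32 115.38] (np.float64(187.8898247690846), np.float64(0.00015572404366694627)) R [131.19 131.33 131.42 131.55 131.7  132.11] (np.float64(189.45254484232024), np.float64(0.0002126370065653733))
right L [148.9  149.03 149.2  149.28 149.35 149.37 149.42 149.53] (np.float64(184.56312717115875), np.float64(0.00011790981360788682)) R [164.62 164.86 164.94 165.06 165.26 165.42] (np.float64(188.10158827854218), np.float64(8.312008675147515e-05))
left0 L [80.17 80.23 80.32 80.33 80.35 80.43 80.53 80.27] (np.float64(182.86070329898274), np.float64(0.00019525795173631238)) R [96.71 97.25 97.41 97.52 97.79 98.46 99.08] (np.float64(199.61065052994968), np.float64(0.0004500038014090332))
right0 L [148.89 149.03 149.18 149.28 149.34 149.35 149.42 149.54] (np.float64(184.67798212092043), np.float64(0.0001147111907847308)) R [164.61 164.86 164.96 165.05 165.24 165.42] (np.float64(188.0029916189111), np.float64(9.454775200503501e-05))
```

By the same fit, the askew eye's edges lie 1.4–3.3° short of the neighbour's. I'll push about 2.5° beyond the last end point and swing back to free the bar.

```bash
python3 -m creep '{"hand":[1,1,1,1,1,1,1,1,1,1],"slide":[[0,0.0052,0.0001],[0,0.0104,0.0005],[0,0.0155,0.0012],[0,0.0207,0.0022],[0,0.0257,0.0034],[0,0.0307,0.0049],[0,0.0356,0.0066],[0,0.0388,0.0079],[0,0.0412,0.009],[0,0.0412,0.009]],"spin":[3,6,9,12,15,18,21,23,24.5,24.5]}'
python3 -m creep '{"hand":[1,1,1,1,1,1,1,1,1],"slide":[[0,0,0],[0,-0.0052,0.0001],[0,-0.0104,0.0005],[0,-0.0155,0.0012],[0,-0.0207,0.0022],[0,-0.0257,0.0034],[0,-0.0307,0.0049],[0,-0.0372,0.0073],[0,-0.0372,0.0073]],"spin":[0,-3,-6,-9,-12,-15,-18,-22,-22]}'
python3 - <<'E'
from ang import *
from scipy.spatial.transform import Rotation as Ro
ims=[ctrl.camera("top").astype(float) for _ in range(6)]; S=run(ims); np.save("a9.npy",np.mean(ims,0))
def rep(nm,S,x0,x1,rl,rr):
    L,_=edges(S,x0,x1,rl,.25); _,R=edges(S,x0,x1,rr,.25)
    print(nm,"L",L[:,0].round(2),yaw(L),"R",R[:,0].round(2),yaw(R))
rep("mid",S,110,138,range(149,157),range(147,153))
rep("right",S,143,175,range(144,152),range(142,149))
cv2.imwrite("pics/top9z.png",cv2.resize(np.uint8(ims[0])[125:180,100:190,::-1],None,fx=8,fy=8,interpolation=cv2.INTER_CUBIC))
o=ctrl.get_obs();print(o["ee_pos"],o["force"],o["moment"]);print(Ro.from_euler("xyz",o["eef_rot"]).as_matrix().round(3))
E
```

```text
time_s: 11.42
ee_pos: [0.6319, 0.0182, 0.0608]
eef_rot: [-2.193, 1.569, 0.597]
force: [3.8, 4.2, -2.5]
grip_width: 0.0235
time_s: 12.17
ee_pos: [0.6372, 0.0563, 0.0604]
eef_rot: [-1.708, 1.571, 1.472]
force: [-0.0, -0.5, -0.9]
grip_width: 0.0236
mid L [114.64 114.72 114.73 114.77 114.88 115.06 115.07 115.19] (np.float64(185.00464060122818), np.float64(0.00010700490947359415)) R [131.31 131.43 131.5  131.57 131.7  132.12] (np.float64(188.05084892609432), np.float64(0.00023939594887111834))
right L [148.9  149.03 149.19 149.28 149.35 149.36 149.42 149.54] (np.float64(184.65457895602214), np.float64(0.00011669944860879574)) R [164.63 164.86 164.94 165.07 165.27 165.43] (np.float64(188.17540952151117), np.float64(7.744121904221865e-05))
[0.63726526 0.05512943 0.06044587] [-0.06952157  0.06315641 -0.60915811] [0.04104151 0.07026985 0.05015776]
[[-0.     0.033 -0.999]
 [-0.    -0.999 -0.033]
 [-1.     0.     0.   ]]
```

View pics/top9z.png

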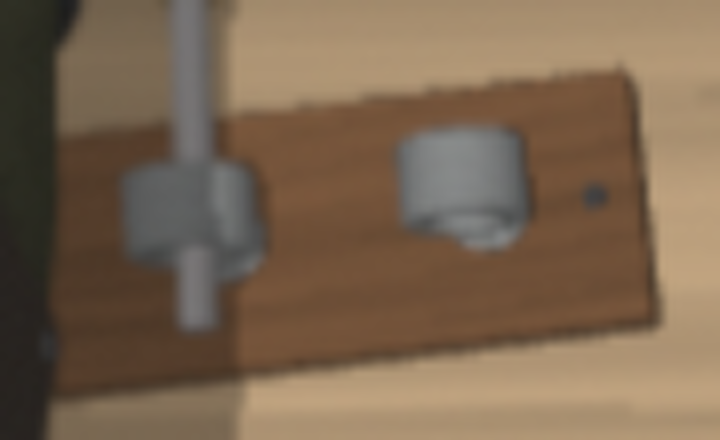

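The loop now matches its neighbour: L 185.0° against 184.7°, and R 188.1° against 188.2°. I'll align the bar with the hole and draw it out.

```bash
python3 -m creep '{"hand":[1,1,1,1],"slide":[[0,-0.003,0],[0,-0.0061,0.0002],[0,-0.0061,0.0002],[0,-0.0061,0.0002]],"spin":[-2,-3.5,-3.5,-3.5]}'
python3 -m creep '{"hand":[1,1,1,1,1,1,1,1,1,1,1,1],"slide":[[0,0,-0.004],[0,0,-0.01],[0,0,-0.017],[0,0,-0.024],[0,0,-0.031],[0,0,-0.038],[0,0,-0.045],[0,0,-0.052],[0,0,-0.06],[0,0,-0.068],[0,0,-0.075],[0,0,-0.075]],"spin":[0,0,0,0,0,0,0,0,0,0,0,0]}'
python3 - <<'E'
from ang import *
from scipy.spatial.transform import Rotation as Ro
ims=[ctrl.camera("top").astype(float) for _ in range(6)]; S=run(ims); np.save("a10.npy",np.mean(ims,0))
def rep(nm,S,x0,x1,rl,rr):
    L,_=edges(S,x0,x1,rl,.25); _,R=edges(S,x0,x1,rr,.25)
    print(nm,yaw(L),"R",yaw(R))
rep("mid",S,110,138,range(149,157),range(147,153))
rep("right",S,143,175,range(144,152),range(142,149))
cv2.imwrite("pics/top10.png",cv2.resize(np.uint8(ims[0])[60:190,60:240,::-1],None,fx=4,fy=4,interpolation=cv2.INTER_CUBIC))
o=ctrl.get_obs();print(o["ee_pos"],o["force"],o["moment"]);print(Ro.from_euler("xyz",o["eef_rot"]).as_matrix().round(3))
E
```

```text
time_s: 12.8
ee_pos: [0.6368, 0.0617, 0.0605]
eef_rot: [0.559, 1.571, -2.487]
force: [-1.0, 0.5, -0.8]
grip_width: 0.0235
time_s: 13.8
ee_pos: [0.7126, 0.0689, 0.06]
eef_rot: [3.103, 1.571, 0.057]
force: [0.4, -0.3, -0.8]
grip_width: 0.0236
mid (np.float64(184.76033212149952), np.float64(0.00011411782874553837)) R (np.float64(188.28613395980167), np.float64(0.0002550355137232972))
right (np.float64(184.56451154612364), np.float64(0.00012130330979601832)) R (np.float64(187.98900139276455), np.float64(7.731530842627112e-05))
[0.71131258 0.06881278 0.06048996] [-0.56229874  0.15278522 -0.39306676] [ 0.0213698  -0.02823002 -0.00795935]
[[-0.     0.096 -0.995]
 [-0.    -0.995 -0.096]
 [-1.     0.     0.   ]]
```

View pics/top10.png

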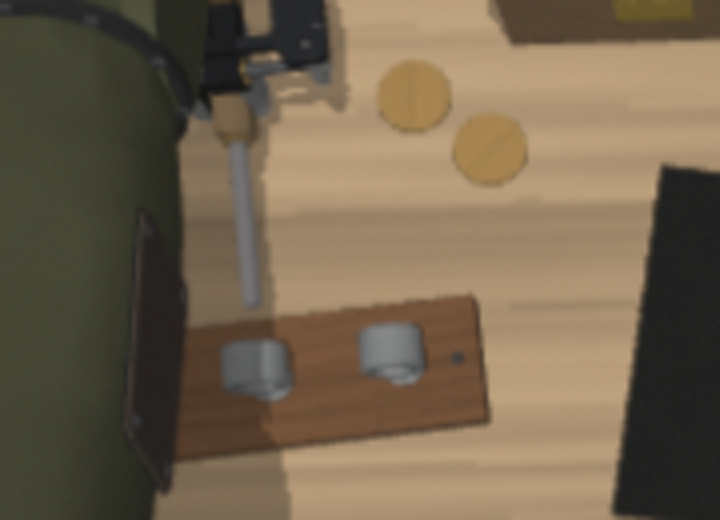

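The bar is out, with its tip at (250,300), clear of the board, and the eye still matches. I'll carry the bar back to the mat.

```bash
python3 -m creep '{"hand":[1,1,1,1,1,1,1,1,1,1,1,1],"slide":[[-0.02,0,0],[-0.045,0,0],[-0.07,0.01,0.01],[-0.08,0.035,0.03],[-0.08,0.065,0.05],[-0.08,0.095,0.07],[-0.08,0.125,0.09],[-0.08,0.155,0.105],[-0.08,0.185,0.12],[-0.08,0.215,0.13],[-0.08,0.245,0.14],[-0.08,0.275,0.15]],"spin":[0,0,0,0,0,0,0,0,0,0,0,0]}'
python3 -m creep '{"hand":[1,1,1,1,1,1,1],"slide":[[0,0.025,0.003],[0,0.05,0.006],[0,0.07,0.009],[0,0.08,0.009],[0.02,0.08,0.009],[0.04,0.08,0.009],[0.04,0.08,0.009]],"spin":[0,0,0,0,0,0,0]}'
python3 - <<'E'
from h import *
for n in("scene","top"):
    im=ctrl.camera(n); cv2.imwrite(f"pics/{n}11.png",im[:,:,::-1])
o=ctrl.get_obs();print(o["ee_pos"],o["force"],o["eef_rot"])
E
```

```text
time_s: 15.1
ee_pos: [0.5878, -0.2207, 0.1409]
eef_rot: [2.617, 1.57, -0.429]
force: [0.9, -0.1, -0.9]
grip_width: 0.0238
time_s: 15.68
ee_pos: [0.5858, -0.2986, 0.0966]
eef_rot: [-0.643, 1.565, 2.594]
force: [-0.2, 0.4, -2.4]
grip_width: 0.0236
[ 0.58729256 -0.29918985  0.10060271] [-0.36084078 -0.33412183 -0.40368651] [-0.68497486  1.56987806  2.5530705 ]
```

View pics/top11.png

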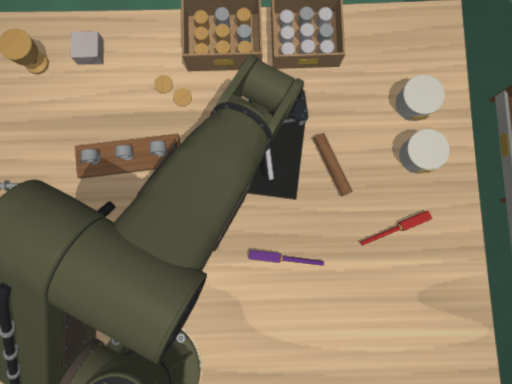

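View pics/scene11.png

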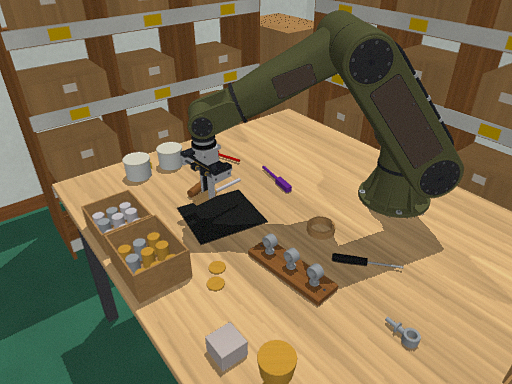

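The bar is over the mat, with its tip near top pixel (270,178). I'll lower it gently.

```bash
python3 -m creep '{"hand":[1,1,1,1,1,1,1,1],"slide":[[0.02,0,0],[0.045,0,0],[0.065,0,0],[0.075,0,0],[0.08,0,0],[0.082,0,0],[0.0835,0,0],[0.0835,0,0]],"spin":[0,0,0,0,0,0,0,0]}'
python3 -m creep '{"hand":[0.4,0.3,0.2,0.1,0,-0.1,-0.1,-0.1],"slide":[[0,0,0],[0,0,0],[0,0,0],[0,0,0],[0,0,0],[0,0,0],[0,0,0],[0,0,0]],"spin":[0,0,0,0,0,0,0,0]}'
python3 -m creep '{"hand":[-0.1,-0.1,-0.1,-0.1,-0.1,-0.1,-0.1,-0.1],"slide":[[-0.008,0,0],[-0.02,0,0],[-0.04,0,0],[-0.07,0,0],[-0.1,0,0],[-0.13,0,0],[-0.15,0,0],[-0.15,0,0]],"spin":[0,0,0,0,0,0,0,0]}'
python3 -m creep '{"hand":[-0.1,-0.1,-0.1,-0.1,-0.1,-0.1,-0.1,-0.1,-0.1],"slide":[[0,0.02,0.01],[0,0.05,0.02],[0,0.08,0.03],[0,0.11,0.04],[0,0.14,0.05],[0,0.17,0.05],[0,0.2,0.05],[0,0.2,0.05],[0,0.2,0.05]],"spin":[0,0,0,0,0,0,0,0,0]}'
python3 - <<'E'
from ang import *
im=ctrl.camera("scene"); cv2.imwrite("pics/scene12.png",im[:,:,::-1])
ims=[ctrl.camera("top").astype(float) for _ in range(6)]; S=run(ims); cv2.imwrite("pics/top12.png",np.uint8(ims[0])[:,:,::-1])
def rep(nm,S,x0,x1,rl,rr):
    L,_=edges(S,x0,x1,rl,.25); _,R=edges(S,x0,x1,rr,.25)
    print(nm,yaw(L),"R",yaw(R))
rep("mid",S,110,138,range(149,157),range(147,153))
rep("right",S,143,175,range(144,152),range(142,149))
print(ctrl.get_obs()["ee_pos"])
E
```

```text
time_s: 16.45
ee_pos: [0.5878, -0.3, 0.0181]
eef_rot: [2.536, 1.569, -0.509]
force: [-0.5, 0.4, -1.4]
grip_width: 0.0233
time_s: 17.12
ee_pos: [0.5873, -0.2998, 0.017]
eef_rot: [-1.172, 1.571, 2.066]
force: [-0.5, -0.2, -0.3]
grip_width: 0.0518
time_s: 17.78
ee_pos: [0.5888, -0.3006, 0.1738]
eef_rot: [2.519, 1.562, -0.526]
force: [0.5, -0.5, 0.8]
grip_width: 0.0517
time_s: 18.53
ee_pos: [0.556, -0.5046, 0.166]
eef_rot: [-0.91, 1.57, 2.326]
force: [0.6, 0.3, -0.9]
grip_width: 0.0516
mid (np.float64(184.98282452089677), np.float64(8.128866226697279e-05)) R (np.float64(188.13111584750308), np.float64(0.00023488186043646748))
right (np.float64(184.02679420998305), np.float64(0.00017395922392389357)) R (np.float64(188.0338848719819), np.float64(7.595474809562608e-05))
[ 0.55701461 -0.50293233  0.16759406]
```

View pics/top12.png

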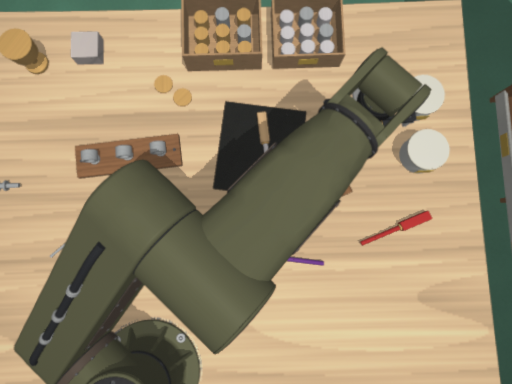

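View pics/scene12.png

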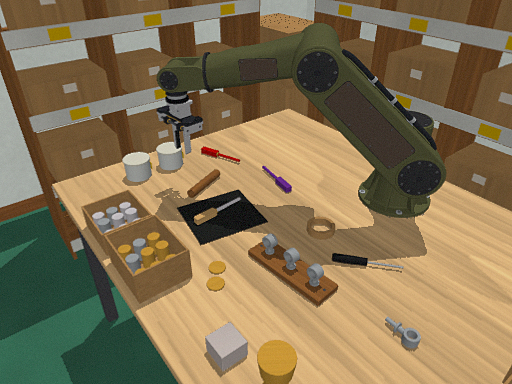

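The scene view shows the bar lying on the mat, with the handle at (205,215) and the tip at (240,198). All three eyes are square, and the gripper is clear with no force on it.

```bash
python3 -m creep '{"hand":[-0.1,-0.1],"slide":[[-0.02,0,0],[-0.04,0,0]],"spin":[0,0]}'; python3 -c "
from station import ctrl
print(ctrl.hand_in())"
```

```text
time_s: 19.05
ee_pos: [0.5565, -0.5028, 0.2065]
eef_rot: [-0.873, 1.568, 2.365]
force: [-0.8, 0.6, 0.5]
grip_width: 0.0517
the job is handed in; nothing more can be done
None
```

I slid the bar through the middle (askew) eye and turned that eye clockwise until it stood square. Then I drew the bar out, laid it back on the mat and handed the job in at about 19 s.

- **Turning:** The first push left the eye 1.4–3.3° short. A second push of about 2.5° more corrected it.
- **Eye:** In the last check, the eye's two side edges were at 185.0° and 188.1°. The fixed right-hand neighbour's were at 184.0° and 188.0°, so they agree within about 1°. The two edges of one tube differ by 3–4° in the image, on the neighbour as well, so I relied on the comparison between eyes. I did not compare it with the left neighbour, whose edge fit was poor.
- **Bar and arm:** The scene camera shows the bar lying wholly on the mat; the arm hid its rod from the top camera. The gripper was clear, and the wrist force was below about 2 N. The highest force I read was about 7 N, while levering.

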